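Hold the spring clip open on today's turn card

TASK

Two tenants share this jiko and the enamel mug stands on the same side as the turn card of whoever cooks today. Pick up the red spring clip by squeezing its tails so that its jaws spread, carry it to that card and hold it gaping, level and about half-way up, around the card's upright edge that faces the robot, with the edge well inside between the jaws and the clip not touching the card, so that I can slip the charcoal receipt in. Finish while still holding the clip wide open there, and leave the cards, mug, tin and tongs where they stand.

Things in the scene. Friction and masses are not known exactly. Their poses are not given: they have to be found in the camera images.
- clip_pivot (a point): Red plastic spring clip like a big clothes-peg, 96 mm long, about 60 g, lying on its side: hinge axis vertical, 30 mm tall. Point on the hinge axis, half-way up (15 mm above the table at start). x points along the midline to the jaw tips while shut, z up. The frame is lever A's: opening by q turns it q/2 off the midline (then take the midline from the pivot to midway between the jaw points).
- clip_grip (a point): good place to pinch the clip's two tails: on the shut clip's midline, 38 mm behind the pivot (away from the jaws), half-way up. Tails are 4 mm thick, 30 mm tall, end 50 mm behind the pivot when open; outer faces when shut: a V, about 50 mm over all here and 53 mm at the rear; fully squeezed: parallel, 28 mm apart. Axes as clip_pivot.
- jaw_a (a point): inner face of the tip of the clip's jaw A (the clip's +y side), half-way up; 46 mm ahead of the pivot. Its axes are lever A's.
- jaw_b (a point): inner face of the tip of the clip's jaw B (the clip's -y side), half-way up; touches jaw A when shut, 24 mm from it when fully open. Its axes are lever B's.
- clip_spread (a joint): opening angle of the clip, rad: 0 shut (held so by its spring), 0.53 fully open at the stop, jaws 24 mm apart and parallel, the space between them free from the tips back to 6 mm ahead of the pivot. Squeezing the tails together opens it: about 6 N at first, 12 N at the stop.
- blue_edge (a point): Blue stiff card, 100 mm wide, 105 tall, 3 thick, upright in a loose wooden stand (70 x 70 mm, 24 tall; 0.6 kg in all). Point: middle of its upright edge facing the robot, 76.5 mm above the table (card spans 24 to 129 mm). x points level from the edge into the card along its plane, y square to its face, z up. The edge overhangs the stand by 23 mm.
- yellow_edge (a point): the same point, with the same axes, of the yellow card, which is otherwise like the blue one
- mug: white enamel mug, 80 mm across, 85 mm tall, handle on its +y side; origin at the centre of its underside. It stands farther out to the left or right than the two cards, on the side (robot's left or right) of the card to use.
- tin: closed steel tea tin with a green band, 72 mm across, 110 mm tall, standing on the other side; origin at the centre of its underside. Leave alone.
- tongs: steel charcoal tongs, 245 mm long, about 50 mm wide and 12 mm thick, lying flat beyond the cards along their own x axis; origin under the middle. Leave alone.

How it is judged:
By the outcome, as a careful person would: the job done as asked, in the order asked, and still so for the second after the job is handed in, while the arm keeps its last pose, push and grip.
It also fails if it takes over 32 s, if anything falls off the work surface, if the arm or the gripper's body presses on something with over 40 N, if the wrist force passes 120 N, or if a joint passes its speed limit or range.

ROBOT

A 7-joint arm with a two-finger parallel gripper is mounted at the origin on the work surface. World frame = base frame: x ahead of the robot, y to its left, z up, the work surface at z = 0. Lengths are in m, angles in degrees, forces in N, time in s.
With the tool pointing down it reaches from about 0.425 to 0.875 m from the base axis. Payload 8.4 kg.
Tool frame: the origin (TCP) lies between the finger pads; the fingertips stand 8 mm ahead of it and the grasp point (between the pads) lies 11 mm behind it; z points along the fingers, y is the direction in which the jaws open and shut (so a half turn about z gives the same grasp; the last joint's range is limited). The gripper opens to 85 mm and grips with 20 to 120 N. Pads are 22 mm wide; open, the fingers measure 114 mm over their backs; the gripper's body (76 mm by 85 mm) begins 54 mm behind the grasp point. The pads swing forward as they close: fully open they stand 13 mm farther back than shut.
Start: joints at [59.92, 19.091, 2.286, 83.961, -0.768, 76.965, -3.352], TCP at [0.268, -0.592, 0.239] pointing down, gripper open.
Joint ranges: [-147.57, 147.57], [-21.85, 119.76], [-74.77, 79.35], [14.55, 137.4], [-85.83, 265.84], [4.83, 119.75], [-152.11, 152.11]. Speed limits (degrees/s): [127.2, 127.2, 159.86, 159.86, 180, 180, 180].

INTERFACE

Orientations are given as a 3x3 rotation matrix whose columns are the frame's x, y, z axes.
In Python, from bench import bot gives the robot as it stands.
- The arm moves only by the shell command python3 -m crank 'ROWS' [OPENING] [FORCE]. ROWS is JSON, a list of rows, each a list of 6 numbers: the shift along the tool's x, y, z in m, then the turn, a rotation vector about the tool's x, y, z in degrees. In form: [[dx, dy, dz, rx, ry, rz], ...]. A call has 1 to 12 rows; each row is the pose to reach, as a shift and turn from the pose measured when the call began, along the tool's axes at that moment; what a row does not reach only later rows make up. A row lasts 1/10 s, in which the tool goes at most 50 mm and 8.59 degrees, less where a joint would pass 70% of its speed; a pose out of reach is approached as far as the arm can. A call with a gripper value outside its range is refused whole. OPENING is the opening, from 0 (shut) to 1 (fully open), set as the call begins (- or left out, the last holds). The fingers move at their own pace and stop on an object; FORCE is the grip in N (left out, the last holds). Time passes only in rows, so rows that repeat a pose let the fingers close. It gives the time, the measured TCP pose, the force and the opening at its end, in the units of the state.
- bot.get_state(): the state, without advancing time (a new reading comes with each control period).
- bot.camera(name): name is "scene" or "top" or "wrist"; returns a dict with "image" (384x512x3 uint8, blue, green, red), "intrinsics" (3x3 intrinsics, pixels), "origin" and "rotation" of the camera in the world. Camera axes: x right, y down, z forward; pixel columns grow to the right and rows downward; lengths in m; the calibration is good to about 2 mm. A picture is of the moment at which its call begins. There is no depth.
- bot.close_job(): hands the job in, once; it reports no verdict.
Trained networks look in a picture, given as the dict that the camera call returned (one of the last four; its "shot" number tells which), for a name from the list of things; names that differ only in an ending like _2 or _b are one class to them, and where a whole thing is asked for, a point or a joint stands for the part that bears it (a point fixed in the world has none). Each returns a list of dicts, best first, with "score" (0 to 1); they miss things now and then, are a little off and sometimes report something else, mostly with a low value. They report only what shows in the picture. A call takes as long as a camera call.
- bot.search_frame(picture, thing): "xyz" ([x, y, z] in m, in world coordinates, good to about 4 mm: the middle of the surface that is visible of it).
- bot.trace(picture, thing): "mask" (384x512 bool, what is visible of it).
The state is a dict: "t": time; "joints": joint angles; "qvel": joint speeds; "effort": joint torques, N m; "eef_pos": TCP position; "eef_rot": TCP orientation; "ft_force": force on the tool from outside, world axes, zero at the start; "ft_torque": the same for the moment, N m; "gripper_width": opening from 0.0 (shut) to 1.0 (fully open).
Only numpy, scipy, OpenCV 4.12 (cv2) and the standard library are available. Lean on these libraries where they do the work, as an engineer would, in place of code of your own. Each camera call takes 0.05 s, during which the arm holds its last target.

## Working session

There is one attempt and no reset: what is moved stays moved. The work goes in short steps, Python scripts to look and compute and a shell command to move; the robot and the scene stay as the last step left them, time stands still between calls to the robot, and variables do not carry over. Pictures are saved under pics/ and viewed, and the job is handed in when it is done.

```bash
ls; mkdir -p pics; python3 - <<'E'
from bench import bot
import cv2,numpy as np
s=bot.get_state();print({k:np.round(v,3).tolist() for k,v in s.items()})
for n in ["scene","top"]:
    p=bot.camera(n);cv2.imwrite(f"pics/{n}1.png",p["image"])
    print(n,np.round(p["intrinsics"],1).tolist(),np.round(p["origin"],3),np.round(p["rotation"],3).tolist())
    for t in ["clip_pivot","clip_grip","jaw_a","jaw_b","blue_edge","yellow_edge","mug","tin"]:
        print(t,[(np.round(d["xyz"],3).tolist(),round(d["score"],2)) for d in bot.search_frame(p,t)[:3]])
E
```

```text
pics
{'t': 0.0, 'joints': [59.919, 19.133, 2.283, 84.013, -0.768, 76.965, -3.352], 'qvel': [-0.069, -0.088, 0.051, 0.049, -0.011, -0.049, 0.087], 'effort': [0.001, -65.855, 1.366, -40.557, 0.017, 0.012, -0.0], 'eef_pos': [0.268, -0.592, 0.238], 'eef_rot': [[0.911, 0.413, -0.001], [0.413, -0.911, 0.001], [-0.0, -0.002, -1.0]], 'ft_force': [-0.553, 0.244, 0.164], 'ft_torque': [-0.013, -0.023, 0.024], 'gripper_width': 0.998}
scene [[362.0, 0.0, 249.5], [0.0, 362.0, 192.7], [0.0, 0.0, 1.0]] [1.065 0.419 0.737] [[-0.71, 0.532, -0.461], [0.704, 0.532, -0.47], [-0.005, -0.658, -0.753]]
clip_pivot [([0.516, -0.05, 0.02], 0.55)]
clip_grip [([0.519, -0.052, 0.023], 0.63)]
jaw_a [([0.519, -0.051, 0.023], 0.84), ([0.516, -0.074, 0.022], 0.6)]
jaw_b [([0.519, -0.051, 0.023], 0.84), ([0.516, -0.074, 0.022], 0.6)]
blue_edge [([0.655, 0.177, 0.028], 0.83)]
yellow_edge [([0.678, -0.167, 0.062], 0.84), ([0.81, -0.002, 0.009], 0.17)]
mug [([0.658, 0.341, 0.048], 0.78)]
tin [([0.686, -0.356, 0.076], 0.91)]
top [[491.2, 0.0, 260.4], [0.0, 491.2, 184.4], [0.0, 0.0, 1.0]] [0.588 0.002 1.376] [[-0.004, -0.999, 0.044], [-1.0, 0.005, 0.009], [-0.009, -0.044, -0.999]]
clip_pivot [([0.512, -0.06, 0.028], 0.48), ([0.508, -0.078, 0.026], 0.42)]
clip_grip [([0.514, -0.059, 0.03], 0.56)]
jaw_a [([0.513, -0.061, 0.028], 0.53), ([0.511, -0.075, 0.029], 0.53)]
jaw_b [([0.513, -0.061, 0.028], 0.53), ([0.511, -0.075, 0.029], 0.53)]
blue_edge [([0.648, 0.163, 0.025], 0.92)]
yellow_edge [([0.682, -0.17, 0.024], 0.97)]
mug [([0.665, 0.342, 0.031], 0.96), ([0.512, -0.057, 0.03], 0.22)]
tin [([0.668, -0.362, 0.108], 0.61)]
```

View pics/scene1.png

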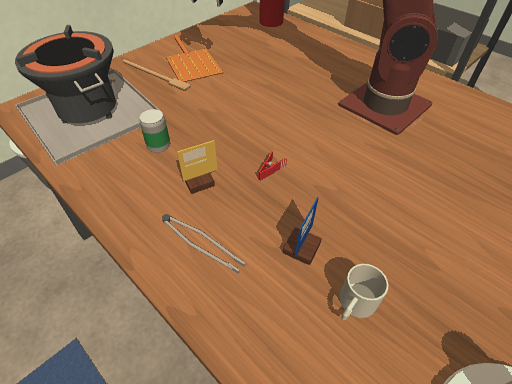

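View pics/top1.png

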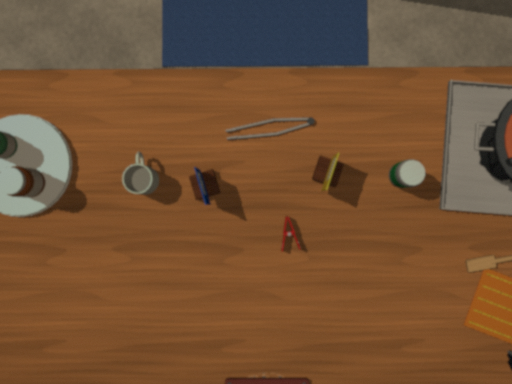

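The mug (top image px 140,178) is on the robot's left beside the blue card (px 205,185), so blue is the card to use. The clip is at px (290,235). I'll zoom in for geometry.

```bash
cat > h.py <<'E'
import numpy as np,cv2
def ray(p,u,v,z):
    K=p["intrinsics"];R=np.array(p["rotation"]);o=np.array(p["origin"])
    d=R@np.array([(u-K[0][2])/K[0][0],(v-K[1][2])/K[1][1],1]);s=(z-o[2])/d[2];return o+s*d
def proj(p,X):
    K=np.array(p["intrinsics"]);R=np.array(p["rotation"]);c=R.T@(np.array(X)-np.array(p["origin"]));q=K@c;return q[:2]/q[2]
def crop(p,u0,v0,u1,v1,f,name):
    cv2.imwrite(name,cv2.resize(p["image"][v0:v1,u0:u1],None,fx=f,fy=f,interpolation=cv2.INTER_CUBIC))
E
python3 - <<'E'
from bench import bot
from h import *
p=bot.camera("top"); 
a=p["image"][205:265,265:325];b=p["image"][155:215,180:240]
cv2.imwrite("pics/t2.png",np.hstack([cv2.resize(x,None,fx=6.6,fy=6.6,interpolation=cv2.INTER_CUBIC) for x in (a,b)]))
s=bot.camera("scene")
a=s["image"][140:190,245:295];b=s["image"][190:270,270:350]
cv2.imwrite("pics/s2.png",np.hstack([cv2.resize(x,(396,396),interpolation=cv2.INTER_CUBIC) for x in (a,b)]))
for q,n in ((p,"top"),(s,"scene")):
    for t in ("clip_pivot","blue_edge"):
        r=bot.trace(q,t)
        if r:
            m=r[0]["mask"];ys,xs=np.nonzero(m);print(n,t,r[0]["score"],m.sum(),xs.min(),xs.max(),ys.min(),ys.max())
            if n=="top" and t=="clip_pivot":
                for v in range(ys.min(),ys.max()+1): print(v,np.nonzero(m[v])[0].tolist())
E
```

```text
top clip_pivot 0.73 118 283 299 217 248
217 [285, 286, 287, 288]
218 [285, 286, 287, 288]
219 [285, 286, 287, 288, 289]
220 [285, 286, 287, 288, 289]
221 [285, 286, 287, 288, 289]
222 [285, 289]
223 [290]
224 []
225 [285]
226 [284, 285]
227 [284, 285]
228 [284, 292]
229 [284, 292]
230 [284, 285, 291, 292, 293]
231 [283, 284, 285, 286, 289, 290, 291, 292, 293, 294]
232 [283, 284, 285, 286, 287, 288, 289, 290, 291, 292, 293, 294]
233 [283, 284, 285, 286, 287, 288, 289, 290, 291, 292, 293, 294]
234 [283, 284, 285, 286, 287, 288, 289, 290, 291, 292, 293, 294]
235 [284, 285, 286, 287, 288, 289, 290, 291, 292, 293, 294]
236 [284, 294]
237 [295]
238 [295]
239 [295, 296]
240 [295, 296]
241 [296]
242 [296, 297]
243 [297]
244 [297, 298]
245 [297, 298]
246 [298, 299]
247 [298, 299]
248 [299]
top blue_edge 0.76 696 190 218 169 205
scene clip_pivot 0.57 345 258 285 151 179
scene blue_edge 0.82 1169 282 320 201 263
```

```bash
echo
```

```text
(no output)
```

View pics/t2.png

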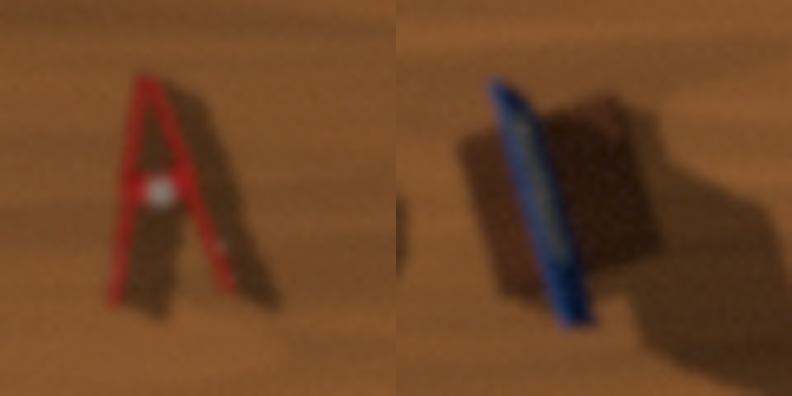

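View pics/s2.png

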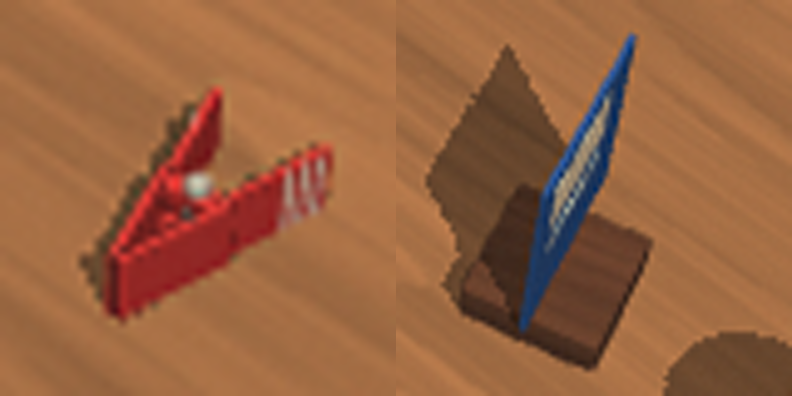

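```bash
python3 - <<'E'
from bench import bot
from h import *
p=bot.camera("top");s=bot.camera("scene")
T=lambda x,y,z:np.round(ray(p,265-0.42+x/6.6,205-.42+y/6.6,z),4)
print("tip",T(147,77,.03),"piv",T(160,189,.036),T(160,189,.03),"tails",T(115,300,.03),T(232,290,.03))
C=lambda x,y,z:np.round(ray(p,180-.42+(x-396)/6.6,155-.42+y/6.6,z),4)
print("card top far L",C(490,80,.129),"far R",C(502,80,.129),"near L",C(564,325,.129),"near R",C(580,325,.129),"near bottom",C(595,322,.024))
S=lambda x,y,z:np.round(ray(s,245-.42+x/7.92,140-.42+y/7.92,z),4)
print("scene tip",S(113,250,.03),"tailsA",S(330,148,.03),S(217,90,.03),"piv",S(200,185,.036))
D=lambda x,y,z:np.round(ray(s,270-.42+(x-396)/4.95,190-.42+y/4.95,z),4)
print("scene near top",D(633,36,.129),"near bot",D(612,168,.024),"far top",D(541,193,.129),"far bot",D(522,330,.024))
E
```

```text
tip [ 0.5597 -0.0579  0.03  ] piv [ 0.5137 -0.0627  0.036 ] [ 0.5134 -0.063   0.03  ] tails [ 0.4678 -0.0441  0.03  ] [ 0.4717 -0.0924  0.03  ]
card top far L [0.6889 0.1827 0.129 ] far R [0.6888 0.1781 0.129 ] near L [0.5942 0.154  0.129 ] near R [0.5941 0.1479 0.129 ] near bottom [0.5959 0.1539 0.024 ]
scene tip [ 0.5593 -0.0599  0.03  ] tailsA [ 0.468  -0.0407  0.03  ] [ 0.4741 -0.0901  0.03  ] piv [ 0.5193 -0.0565  0.036 ]
scene near top [0.5957 0.1542 0.129 ] near bot [0.5894 0.1543 0.024 ] far top [0.6903 0.1806 0.129 ] far bot [0.6906 0.1828 0.024 ]
```

```bash
python3 -m crank '[[0.034,-0.033,0,0,0,1.6],[0.068,-0.066,0.01,0,0,3.2],[0.102,-0.098,0.018,0,0,4.8],[0.135,-0.131,0.027,0,0,6.4],[0.169,-0.164,0.036,0,0,8],[0.203,-0.197,0.045,0,0,9.6],[0.237,-0.229,0.054,0,0,11.2],[0.271,-0.262,0.063,0,0,12.8],[0.305,-0.295,0.072,0,0,14.5],[0.338,-0.328,0.08,0,0,16],[0.372,-0.36,0.089,0,0,17.6],[0.406,-0.393,0.098,0,0,19.3]]' 1 && python3 - <<'E'
from bench import bot
from h import *
p=bot.camera("wrist");cv2.imwrite("pics/w1.png",p["image"])
s=bot.get_state();print(s["t"],np.round(s["eef_pos"],4),np.round(s["eef_rot"],3).tolist(),np.round(s["joints"],1))
print(np.round(p["origin"],3),np.round(p["rotation"],3).tolist())
E
```

```text
t: 2.5
eef_pos: [0.4765, -0.0647, 0.1414]
eef_rot: [[0.996, 0.087, 0.001], [0.087, -0.996, -0.0], [0.001, 0.0, -1.0]]
ft_force: [0.6, -0.7, -0.4]
gripper_width: 0.997
2.55 [ 0.4782 -0.0563  0.1404] [[0.996, 0.093, 0.001], [0.093, -0.996, 0.003], [0.002, -0.003, -1.0]] [ 24.6   5.6 -24.  112.9   2.3  62.  -85.2]
[ 0.542 -0.059  0.276] [[0.087, -0.962, -0.257], [-0.996, -0.084, -0.024], [0.002, 0.258, -0.966]]
```

View pics/w1.png

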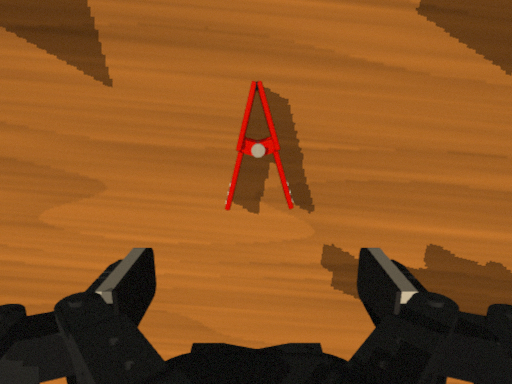

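Wrist view shows the clip centred (tip 257,84; pivot 258,150; tails 228,208 and 292,207). The arm was still settling, so I'll settle and measure again.

```bash
python3 -m crank '[[0,0,0,0,0,0],[0,0,0,0,0,0],[0,0,0,0,0,0]]' && python3 - <<'E'
from bench import bot
from h import *
p=bot.camera("wrist");cv2.imwrite("pics/w2.png",cv2.resize(p["image"][60:260,170:350],None,fx=3,fy=3,interpolation=cv2.INTER_CUBIC))
s=bot.get_state();print(s["t"],np.round(s["eef_pos"],4),np.round(s["eef_rot"],3).tolist(),np.round(s["qvel"],2))
import pickle;pickle.dump(p,open("w2.pkl","wb"))
E
```

```text
t: 2.85
eef_pos: [0.478, -0.0576, 0.1406]
eef_rot: [[0.996, 0.091, 0.001], [0.091, -0.996, 0.003], [0.002, -0.003, -1.0]]
ft_force: [-0.0, 0.7, -0.1]
gripper_width: 0.994
2.9 [ 0.478  -0.0578  0.1406] [[0.996, 0.091, 0.002], [0.091, -0.996, 0.003], [0.002, -0.003, -1.0]] [ 0.35 -0.07 -0.11  0.07 -0.05 -0.03 -0.15]
```

View pics/w2.png

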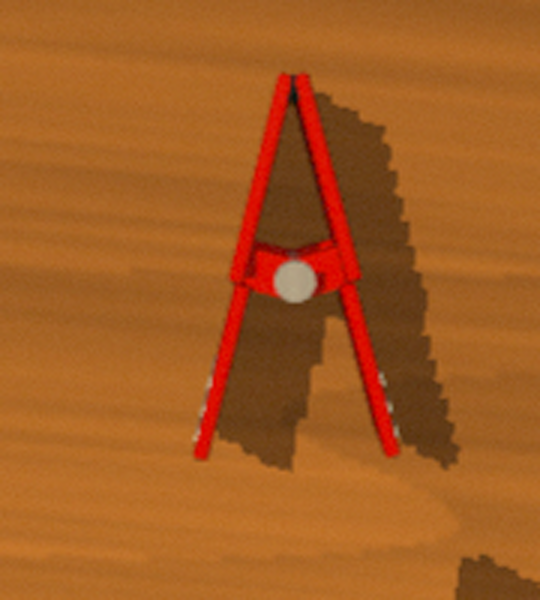

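```bash
python3 - <<'E'
from h import *
import pickle;p=pickle.load(open("w2.pkl","rb"))
f=lambda x,y,z:ray(p,170-.33+x/3,60-.33+y/3,z)
tip=f(294,75,.03);a=f(202,459,.03);b=f(393,455,.03);pv=f(295,282,.032)
m=(a+b)/2;d=(tip-m)[:2];print(tip,a,b,m,pv,np.linalg.norm(d),np.linalg.norm(a-b),np.degrees(np.arctan2(d[1],d[0])))
u=d/np.linalg.norm(d);print("piv",tip[:2]-46e-3*u,"grip",tip[:2]-84e-3*u)
E
```

```text
[ 0.55889817 -0.05842726  0.03      ] [ 0.46450423 -0.04439569  0.03      ] [ 0.46999542 -0.09257845  0.03      ] [ 0.46724982 -0.06848707  0.03      ] [ 0.51168858 -0.06333636  0.032     ] 0.09219880527045755 0.048494656252447525 6.264011172071352
piv [ 0.5131728  -0.06344632] grip [ 0.47539968 -0.06759249]
```

```bash
python3 -m crank '[[-0.003,0.009,0.02,0,0,-0.8],[-0.0034,0.0092,0.05,0,0,-0.8],[-0.0034,0.0092,0.08,0,0,-0.8],[-0.0034,0.0092,0.105,0,0,-0.8],[-0.0034,0.0092,0.122,0,0,-0.8],[-0.0034,0.0092,0.13,0,0,-0.8],[-0.0034,0.0092,0.131,0,0,-0.8],[-0.0034,0.0092,0.131,0,0,-0.8],[-0.0034,0.0092,0.131,0,0,-0.8]]' && python3 - <<'E'
from bench import bot
from h import *
p=bot.camera("wrist");cv2.imwrite("pics/w3.png",p["image"])
s=bot.get_state();print(s["t"],np.round(s["eef_pos"],4),np.round(s["eef_rot"],3).tolist(),np.round(s["qvel"],2))
E
```

```text
t: 3.8
eef_pos: [0.4764, -0.0673, 0.0106]
eef_rot: [[0.995, 0.104, 0.003], [0.104, -0.995, 0.002], [0.003, -0.002, -1.0]]
ft_force: [-0.6, 0.1, 0.4]
gripper_width: 1.001
3.85 [ 0.4764 -0.0673  0.0106] [[0.995, 0.104, 0.003], [0.104, -0.995, 0.002], [0.003, -0.002, -1.0]] [-0.26  0.1  -0.05  0.08  0.1  -0.22 -0.09]
```

View pics/w3.png

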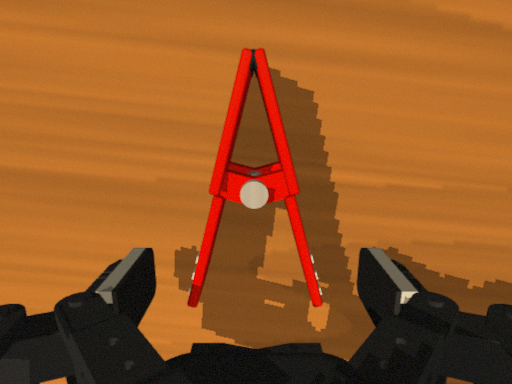

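Tails (193,303 / 318,303) lie symmetric between the pads (155 / 358). Closing now.

```bash
python3 -m crank '[[0,0,0,0,0,0],[0,0,0,0,0,0],[0,0,0,0,0,0],[0,0,0,0,0,0],[0,0,0,0,0,0],[0,0,0,0,0,0],[0,0,0,0,0,0],[0,0,0,0,0,0],[0,0,0,0,0,0],[0,0,0,0,0,0]]' 0 40 && python3 - <<'E'
from bench import bot
from h import *
p=bot.camera("wrist");cv2.imwrite("pics/w4.png",p["image"])
s=bot.get_state();print(s["t"],s["gripper_width"],np.round(s["eef_pos"],4),np.round(s["eef_rot"],3).tolist(),np.round(s["ft_force"],2))
E
```

```text
t: 4.85
eef_pos: [0.4774, -0.0672, 0.0118]
eef_rot: [[0.995, 0.104, 0.005], [0.104, -0.995, 0.002], [0.005, -0.001, -1.0]]
ft_force: [-2.3, 0.8, 12.1]
gripper_width: 0.315
4.9 0.3119669505268965 [ 0.4774 -0.0672  0.0118] [[0.995, 0.104, 0.005], [0.104, -0.995, 0.002], [0.005, -0.001, -1.0]] [-1.97 -0.46 12.16]
```

View pics/w4.png

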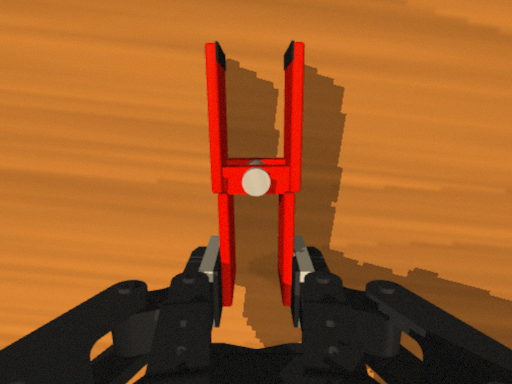

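The tails are squeezed parallel (opening 0.31) and jaws gape at px (217..290, 50). Lifting and moving to a stand-off in front of the blue card's edge.

```bash
python3 -m crank '[[0,0,-0.01,0,0,0],[0,0,-0.03,0,0,0],[0,0,-0.05,0,0,-1],[0.001,-0.012,-0.06,0,0,-2],[0.003,-0.036,-0.062,0,0,-3.5],[0.004,-0.064,-0.062,0,0,-5],[0.006,-0.094,-0.062,0,0,-6.5],[0.008,-0.124,-0.062,0,0,-8],[0.009,-0.15,-0.062,0,0,-9.5],[0.01,-0.17,-0.062,0,0,-10.5],[0.01,-0.18,-0.062,0,0,-11],[0.01,-0.181,-0.062,0,0,-11]]' && python3 -m crank '[[0,0,0,0,0,0],[0,0,0,0,0,0],[0,0,0,0,0,0]]' && python3 - <<'E'
from bench import bot
from h import *
import pickle
p=bot.camera("wrist");cv2.imwrite("pics/w5.png",p["image"])
s=bot.get_state();print(s["t"],s["gripper_width"],np.round(s["eef_pos"],4),np.round(s["eef_rot"],3).tolist(),np.round(s["ft_force"],2))
q=bot.camera("scene");cv2.imwrite("pics/s5.png",cv2.resize(q["image"][130:290,220:400],None,fx=3.3,fy=3.3,interpolation=cv2.INTER_CUBIC))
t=bot.camera("top");cv2.imwrite("pics/t5.png",cv2.resize(t["image"][150:270,170:320],None,fx=5,fy=5,interpolation=cv2.INTER_CUBIC))
pickle.dump((p,q,t,s),open("w5.pkl","wb"))
E
```

```text
t: 6.1
eef_pos: [0.4671, 0.1161, 0.0736]
eef_rot: [[0.955, 0.296, 0.004], [0.296, -0.955, 0.002], [0.005, -0.001, -1.0]]
ft_force: [-0.1, -0.4, -1.0]
gripper_width: 0.313
t: 6.4
eef_pos: [0.4671, 0.1152, 0.0735]
eef_rot: [[0.956, 0.295, 0.004], [0.295, -0.956, 0.002], [0.004, -0.001, -1.0]]
ft_force: [-0.2, 0.2, 0.1]
gripper_width: 0.311
6.45 0.3091649543973697 [0.4672 0.1152 0.0735] [[0.956, 0.295, 0.004], [0.295, -0.956, 0.002], [0.005, -0.001, -1.0]] [-0.04  0.13 -1.11]
```

View pics/w5.png

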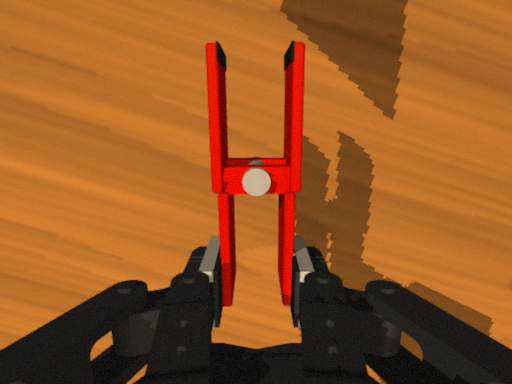

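View pics/s5.png

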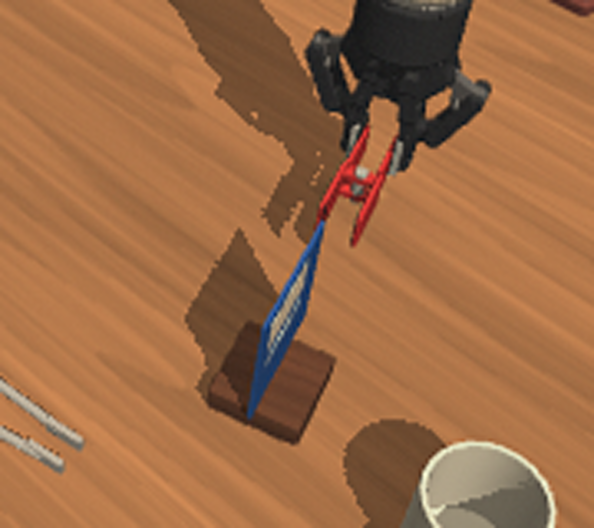

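View pics/t5.png

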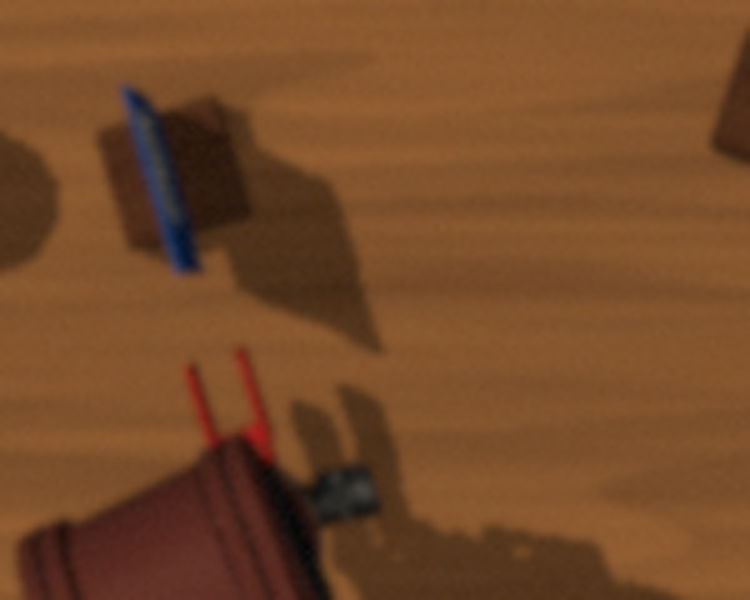

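```bash
python3 - <<'E'
from h import *
import pickle;p,q,t,s=pickle.load(open("w5.pkl","rb"))
z=.0917
a=ray(p,211.5,43.5,z);b=ray(p,298.5,43.5,z);a2=ray(p,222,185,z);b2=ray(p,292,185,z)
m=(a+b)/2;m2=(a2+b2)/2;R=np.array(s["eef_rot"]);o=s["eef_pos"]
print("tips",a,b,np.linalg.norm(a-b),"mid",m,"tool frame",R.T@(m-o), "rear",R.T@(m2-o),"A,B",R.T@(a-o),R.T@(b-o))
pv=ray(p,256.5,182,.094);print("piv",pv,R.T@(pv-o))
T=lambda x,y,z:ray(t,170-.4+x/5,150-.4+y/5,z)
ta,tb=T(191,366,z),T(241,349,z);print("top tips",ta,tb,(ta+tb)/2,np.linalg.norm(ta-tb))
for x in (176,188): print(T(x,270,.129))
for x in (123,131): print(T(x,88,.129))
print(T(199,268,.024))
S=lambda x,y,z:ray(q,220-.35+x/3.3,130-.35+y/3.3,z)
print("scene edge top",S(323,222,.129),"jawA tip top",S(355,226,z),"far",S(262,322,.129))
g=cv2.resize(q["image"][185:255,290:330],None,fx=8,fy=8,interpolation=cv2.INTER_CUBIC)
h=cv2.resize(t["image"][160:235,190:230],None,fx=8,fy=8,interpolation=cv2.INTER_CUBIC)
cv2.imwrite("pics/z5.png",np.hstack([g,h[:g.shape[0]]]))
E
```

```text
tips [0.54424507 0.15341463 0.0917    ] [0.55242202 0.12685116 0.0917    ] 0.027793535526645968 mid [0.54833354 0.1401329  0.0917    ] tool frame [ 8.49438463e-02  8.95814277e-05 -1.77590955e-02] rear [ 0.0386334   0.00074546 -0.01797401] A,B [ 0.0849485  -0.01380718 -0.01774647] [ 0.0849392   0.01398634 -0.01777172]
piv [0.50573124 0.12650503 0.094     ] [ 0.0402286   0.00056334 -0.02026649]
top tips [0.54478593 0.15131947 0.0917    ] [0.55353842 0.12517295 0.0917    ] [0.54916217 0.13824621 0.0917    ] 0.027572573368645555
[0.59473807 0.15462461 0.129     ]
[0.59471083 0.14852092 0.129     ]
[0.68758776 0.18172779 0.129     ]
[0.68756676 0.17764373 0.129     ]
[0.59633173 0.1547967  0.024     ]
scene edge top [0.59570372 0.1544321  0.129     ] jawA tip top [0.55386608 0.15649968 0.0917    ] far [0.68747519 0.17863742 0.129     ]
```

View pics/z5.png

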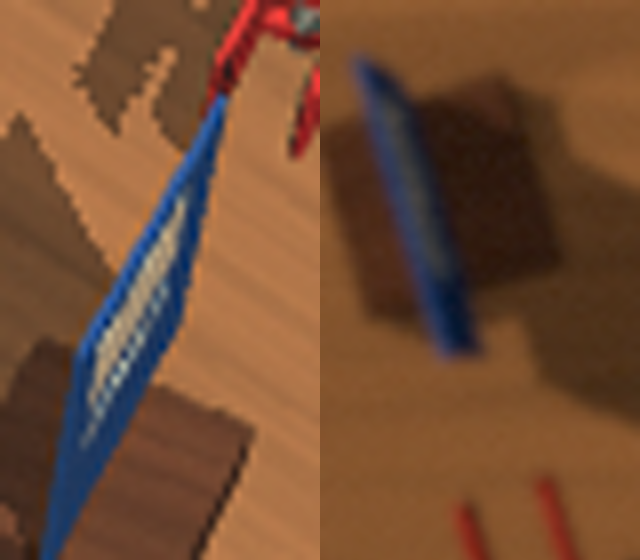

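```bash
python3 -m crank '[[0.01,0,0,0,0,0.5],[0.022,-0.001,0,0,0,1.1],[0.033,-0.001,0,0,0,1.1],[0.039,-0.001,0,0,0,1.1],[0.039,-0.001,0,0,0,1.1],[0.039,-0.001,0,0,0,1.1]]' && python3 - <<'E'
from bench import bot
from h import *
import pickle
p=bot.camera("wrist");cv2.imwrite("pics/w6.png",p["image"])
s=bot.get_state();print(s["t"],s["gripper_width"],np.round(s["eef_pos"],4),np.round(s["eef_rot"],3).tolist(),np.round(s["ft_force"],2))
t=bot.camera("top");h=cv2.resize(t["image"][160:235,190:230],None,fx=8,fy=8,interpolation=cv2.INTER_CUBIC)
q=bot.camera("scene");g=cv2.resize(q["image"][185:260,290:340],None,fx=8,fy=8,interpolation=cv2.INTER_CUBIC)
cv2.imwrite("pics/z6.png",np.hstack([g,h]))
pickle.dump((p,q,t,s),open("w6.pkl","wb"))
E
```

```text
t: 7.15
eef_pos: [0.504, 0.1281, 0.0735]
eef_rot: [[0.961, 0.277, 0.003], [0.277, -0.961, 0.002], [0.004, -0.001, -1.0]]
ft_force: [-0.1, -0.8, -0.9]
gripper_width: 0.315
7.2 0.31268232458319734 [0.5038 0.1279 0.0736] [[0.961, 0.277, 0.004], [0.277, -0.961, 0.002], [0.004, -0.001, -1.0]] [-0.59  0.25  0.34]
```

View pics/w6.png

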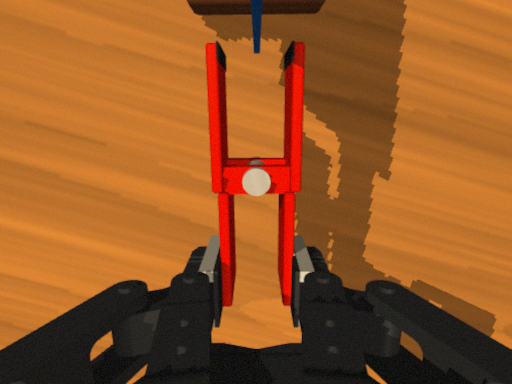

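View pics/z6.png

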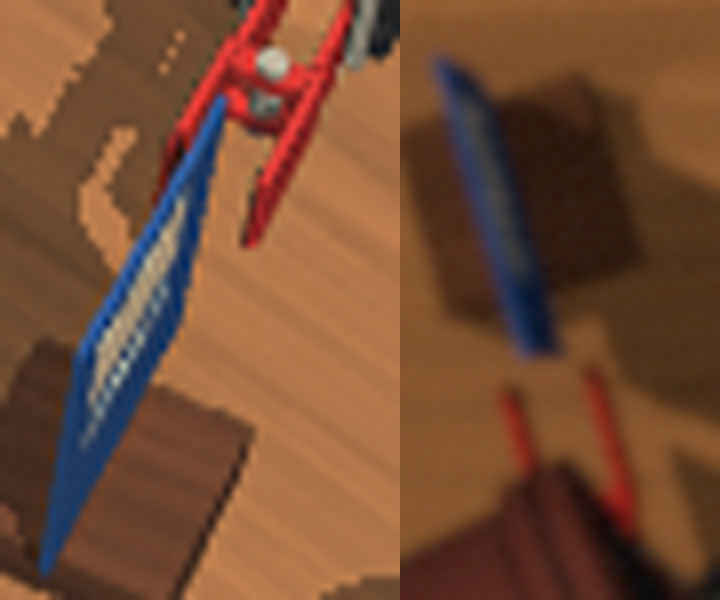

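```bash
python3 - <<'E'
from h import *
import pickle;p,q,t,s=pickle.load(open("w6.pkl","rb"))
R=np.array(s["eef_rot"]);o=s["eef_pos"]
e=ray(p,257.3,53,.024);print("edge bottom via wrist",e,R.T@(e-o))
im=p["image"]
for v in (20,30,40,48):
    r=im[v].astype(int);m=np.nonzero((r[:,0]>r[:,2]+20))[0];print(v,m.tolist())
E
```

```text
edge bottom via wrist [0.59271896 0.15255107 0.024     ] [0.0920376  0.00098033 0.04992966]
20 [253, 254, 255, 256, 257, 258, 259, 260]
30 [253, 254, 255, 256, 257, 258, 259]
40 [254, 255, 256, 257, 258, 259]
48 [254, 255, 256, 257, 258]
```

```bash
python3 -m crank '[[0.005,0.0003,0,0,0,0],[0.011,0.0003,0,0,0,0],[0.017,0.0003,0,0,0,0],[0.023,0.0003,0,0,0,0],[0.028,0.0003,0,0,0,0],[0.0305,0.0003,0,0,0,0],[0.0305,0.0003,0,0,0,0],[0.0305,0.0003,0,0,0,0],[0.0305,0.0003,0,0,0,0]]' && python3 - <<'E'
from bench import bot
from h import *
import pickle
p=bot.camera("wrist");cv2.imwrite("pics/w7.png",p["image"])
s=bot.get_state();print(s["t"],s["gripper_width"],np.round(s["eef_pos"],4),np.round(s["eef_rot"],3).tolist(),np.round(s["ft_force"],2))
t=bot.camera("top");h=cv2.resize(t["image"][160:235,190:230],None,fx=8,fy=8,interpolation=cv2.INTER_CUBIC)
q=bot.camera("scene");g=cv2.resize(q["image"][185:260,290:340],None,fx=8,fy=8,interpolation=cv2.INTER_CUBIC)
cv2.imwrite("pics/z7.png",np.hstack([g,h]))
pickle.dump((p,q,t,s),open("w7.pkl","wb"))
E
```

```text
t: 8.2
eef_pos: [0.533, 0.1359, 0.0738]
eef_rot: [[0.961, 0.277, 0.004], [0.277, -0.961, 0.002], [0.004, -0.001, -1.0]]
ft_force: [-0.7, 0.5, -0.1]
gripper_width: 0.313
8.25 0.3135993756712828 [0.5331 0.1359 0.0739] [[0.961, 0.277, 0.004], [0.277, -0.961, 0.002], [0.004, -0.001, -1.0]] [ 0.48 -0.76 -0.49]
```

View pics/w7.png

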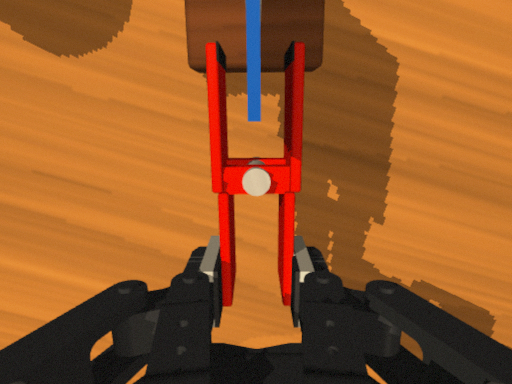

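View pics/z7.png

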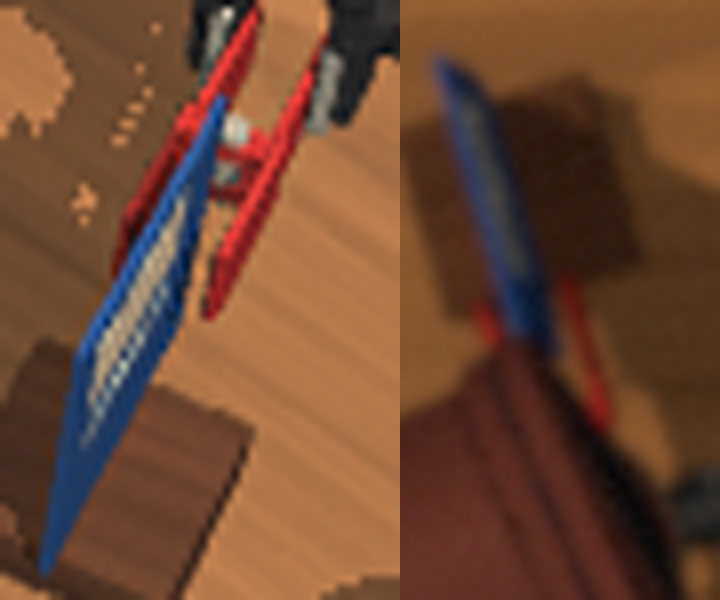

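```bash
python3 - <<'E'
from h import *
import pickle;p,q,t,s=pickle.load(open("w7.pkl","rb"))
R=np.array(s["eef_rot"]);o=np.array(s["eef_pos"])
for z in (.024,.0765,.129):
    e=ray(p,253.8,121.5,z);print(z,e,R.T@(e-o))
im=p["image"]
for v in (5,20,40,60,80,100,115):
    r=im[v].astype(int);m=np.nonzero((r[:,0]>r[:,2]+20))[0];print(v,m.min(),m.max(),m.mean())
for y in (0,-.0015,.0015):
  for z in (.03,.0765,.129): print(y,z,proj(p,o+R@np.array([.064,y,.0736-z])).round(1))
# inner jaw edges at mid height
for y in (-.012,.012): print(y,proj(p,o+R@np.array([.064,y,-.018])).round(1),proj(p,o+R@np.array([.064,y,-.003])).round(1))
E
```

```text
0.024 [0.58858716 0.15270075 0.024     ] [ 0.05780533 -0.00075713  0.0501055 ]
0.0765 [0.59057759 0.15291759 0.0765    ] [ 0.06000299 -0.00045826 -0.00238583]
0.129 [0.59256802 0.15313443 0.129     ] [ 0.06220065 -0.00015939 -0.05487716]
5 246 259 252.5
20 246 259 252.5
40 246 260 253.0
60 247 260 253.5
80 247 260 253.5
100 248 260 254.0
115 248 260 254.0
0 0.03 [255.2 109.6]
0 0.0765 [255.  110.7]
0 0.129 [254.5 113.5]
-0.0015 0.03 [252.3 109.6]
-0.0015 0.0765 [251.  110.7]
-0.0015 0.129 [247.9 113.5]
0.0015 0.03 [258.1 109.6]
0.0015 0.0765 [258.9 110.7]
0.0015 0.129 [261.1 113.5]
-0.012 [219.1 111.3] [223.2 110.8]
0.012 [290.7 111.3] [286.7 110.7]
```

The card edge (px 254,121) is midway between the jaws, about 23 mm inside the tips and not touching, so I'm handing it in.

```bash
python3 - <<'E'
from bench import bot
bot.close_job();s=bot.get_state();print(s["t"],s["gripper_width"],s["eef_pos"])
E
```

```text
the job is handed in; nothing more can be done
the job is handed in; nothing more can be done
```

The clip is held wide open around the robot-facing edge of the blue card. I chose blue because the mug stands on the robot's left, beyond that card. I squeezed the clip's tails with a 40 N grip until it gaped fully, carried it over, slid it on along the card's plane, and handed in at about 8.4 s.

Last checks, just before handing in:
- **Position:** the card edge is about 23 mm inside the jaw tips and within about 1 mm of midway between the jaws, leaving roughly 10 mm clear on each side.
- **Height and tilt:** the clip's mid-height works out at about 77 mm and its tilt at about 0.3°. Both come from the arm's pose, not from a direct measurement of the clip.
- **Grip and contact:** the gripper opening stayed at 0.31 and the wrist force was under 1 N, so nothing suggests contact with the card. The card looked unmoved. The mug, tin, tongs and yellow card were never approached, but I did not look at them again at the end.

The three cameras disagreed by 2–3 mm on the edge position. For the final fit I used the wrist view, where clip and card show together. The pose I tried to read after handing in was refused, so nothing was measured after that point.

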